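# Set the luthier's tilting rest to its steep angle

### The job

Set the tilting work rest to its steep angle: stand the tall dark gauge block upright in the framed pocket of the rest, fold the cork-faced board down until it rests on the block, and then throw the red-knobbed locking lever fully over. Leave the low pale gauge block and the glue jar where they are.

Things in the scene. Friction and masses are not known exactly. Their poses are not given: they have to be found in the camera images.
- rest: The fixed plywood base of the tilting rest, 240 x 180 x 20 mm (x, y, z), with a 90 x 90 mm ear on its +y side carrying the lever. Origin: centre of the underside of the 240 x 180 plate; +x points away from the hinge towards the free edge of the folded board, z up. It stands at a different place and yaw each time and cannot move.
- pocket (a point): Centre of the floor of the pocket on the rest, 20 mm above the table. The pocket is 44 mm (rest x) by 58 mm (rest y), framed by dark cleats 8 mm wide and 6 mm high; it takes a gauge block with 4 mm to spare on every side. Axes as the rest. It lies 130 mm from the hinge line.
- board_hinge (a point): Middle of the board's hinge line on the rest, 30 mm above the table; the plane of the board's underside passes through it. Axes as the rest; the hinge line runs along its y.
- board (a joint): Angle of the hinged board in rad: 0 lies flat over the base (towards rest +x), pi/2 upright, larger leans back, away from the pocket; range 0 to 1.95, starts at 1.4 to 1.8. The hinge is stiff (0.5 N m of friction): the board stays where it is left and needs about 3 to 5 N of push near its edge. On the tall block in the pocket it rests at about 0.51 rad (29 degrees).
- board_face (a point): Point on the board's cork face, on its centre line, 150 mm from the hinge; x points from the hinge to the free edge, z out of the cork face. The board is 190 mm long from the hinge, 160 mm wide, 10 mm thick, 0.25 kg; the cork face looks up when it is folded down, away from the pocket when upright, and has a dark 8 mm high batten 11 to 21 mm from the hinge.
- board_under (a point): Point on the board's underside, on its centre line, 140 mm from the hinge. Axes as board_face.
- tall_gauge: Tall dark wooden gauge block, loose, about 0.1 kg: 36 mm (x) by 50 mm (y), 80 mm high, its top fully rounded (half-round of radius 18 mm whose axis runs along y). Origin: centre of the underside, z up. In the pocket its 50 mm side runs along the rest's y, either way round.
- tall_gauge_crown (a point): Centre of the tall block's half-round top: 62 mm above its underside, 18 mm below its top; axes as the block.
- low_gauge: Low pale wooden gauge block of the same plan, 55 mm high; stands near the tall one and must be left alone. Origin: centre of the underside.
- lever_pivot (a point): Pivot of the locking lever, on the rest beside the hinge, 45 mm above the table and 138 mm to the rest's +y from its centre line; axes as the rest, the pivot axis is along y.
- lever (a joint): Angle of the locking lever in rad: 0 is upright, growing as it is swung over towards the rest's +x; the stop at 1.25 is fully over (locked), the other stop is at -0.4. Starts between -0.25 and 0.25. It stays where it is left; about 2 N at the knob moves it.
- lever_knob (a point): Centre of the lever's red ball knob, 26 mm diameter, 85 mm from the pivot on a 12 mm square steel arm; its z points along the arm, away from the pivot. The arm swings between two upright steel cheeks on the ear, 26 mm long, up to 60 mm above the table.
- glue: White glue jar with an orange lid, 60 mm diameter, 75 mm high, loose; leave alone. Origin: centre of the underside.
Not all that is in view belongs to the job. Leave any turquoise look-alike of the tall_gauge alone.

How it is judged:
By the outcome, as a careful person would: the job done as asked, in the order asked, and still so for the second after the job is handed in, with the robot touching nothing.
It also fails if it takes over 66 s, if anything falls off the work surface, if the arm or the gripper's body presses on something with over 40 N, if the wrist force passes 120 N, or if a joint passes its speed limit or range.

### The arm

A 6-joint arm with a two-finger parallel gripper is mounted at the origin on the work surface. World frame = base frame: x ahead of the robot, y to its left, z up, the work surface at z = 0. Lengths are in mm, angles in rad, forces in N, time in s.
With the tool pointing down it reaches from about 275 to 1000 mm from the base axis. Payload 8.4 kg.
Tool frame: the origin (TCP) lies where the fingers leave the gripper's body, on its centre line; the fingertips stand 73 mm ahead of it and the grasp point (between the pads) lies 54 mm ahead of it (grip_point_offset is the distance from the TCP to the grasp point, in mm); z points along the fingers, y is the direction in which the jaws open and shut (so a half turn about z gives the same grasp; the last joint's range is limited). The gripper opens to 85 mm and grips with 20 to 120 N. Pads are 22 mm wide; open, the fingers measure 114 mm over their backs; the gripper's body (76 mm by 85 mm) begins 54 mm behind the grasp point. The pads swing forward as they close: fully open they stand 13 mm farther back than shut.
Start: joints at [-1.347, 0.353, 1.633, -0, 1.155, -0.002], TCP at [139.927, -609.138, 303.881] pointing down, gripper open.
Joint ranges: [-2.63, 2.63], [-0.92, 2.1], [0.06, 2.66], [-1.3, 4.44], [0, 2.69], [-3.02, 3.02]. Speed limits (rad/s): [2.22, 2.22, 2.79, 3.14, 3.14, 3.14].

### API

Orientations are given as [roll, pitch, yaw] about the fixed x, y, z axes, in that order (R = Rz(yaw) Ry(pitch) Rx(roll)).
In Python, from rig import sense, grab_frame, sign_off, grip_point_offset gives the robot as it stands. The module is installed in compiled form; this text tells all that it offers.
- The arm moves only by the tool drive_tool, never from a script. Its argument "targets" is one flat list of numbers, 7 for each row, row after row: the shift along the tool's x, y, z in m, then the turn, a rotation vector about the tool's x, y, z in rad, then the opening, from 0 (shut) to 1 (fully open). In form: [tx, ty, tz, wx, wy, wz, grip, tx, ty, tz, wx, wy, wz, grip, ...]. A call has 1 to 12 rows; each row is the pose to reach, as a shift and turn from the pose commanded when the call began, along the tool's axes at that moment; what a row does not reach only later rows make up. A row lasts 1/12 s, in which the tool goes at most 41.7 mm and 7.16 degrees, less where a joint would pass 70% of its speed; a pose out of reach is approached as far as the arm can. A call with a gripper value outside its range is refused whole. The fingers move at their own pace and stop on an object; "force" is the grip in N (left out, the last holds). Time passes only in rows, so rows that repeat a pose let the fingers close. It gives the time, the measured TCP pose, the force and the opening at its end, in the units of the state.
- sense(): the state, without advancing time (a new reading comes with each control period).
- grab_frame(name): name is "side" or "top"; returns a dict with "color" (400x640x3 uint8, blue, green, red), "vertical_fov" (degrees; the focal length in pixels is half the picture's height over the tangent of half this angle, whatever the lens; pixels are square), "cx", "cy" (the principal point, pixels), "k1" (the pictures are not rectified: a ray, as slopes to the right and down, at radius r is drawn at 1 + k1 r^2 times it, then the intrinsics apply), "world_from_camera" (4x4, takes a point from camera to world coordinates). Camera axes: x right, y down, z forward; pixel columns grow to the right and rows downward; lengths in mm; the calibration is good to about 2 mm. A picture is of the moment at which its call begins. There is no depth.
- sign_off(): hands the job in, once; it reports no verdict.
The state is a dict: "clock": time; "qpos": joint angles; "qvel": joint speeds; "joint_efforts": joint torques, N m; "eef_pos": TCP position; "tcp_rot": TCP orientation; "contact_force": force on the tool from outside, world axes, zero at the start; "wrist_torque": the same for the moment, N m; "opening": opening from 0.0 (shut) to 1.0 (fully open).
Only numpy, scipy, OpenCV 4.12 (cv2) and the standard library are available. Lean on these libraries where they do the work, as an engineer would, in place of code of your own. Each camera call takes 0.05 s, during which the arm holds its last target. There are 200 camera calls.

## Working session

There is one attempt and no reset: what is moved stays moved. The work goes in short steps, Python scripts to look and compute and a tool call to move; the robot and the scene stay as the last step left them, time stands still between calls to the robot, and variables do not carry over. Pictures are saved under pics/ and viewed, about 8 in all and at most 12, crops included, and the job is handed in when it is done.

Besides the shell and the picture viewer there is one more tool, called after "Emit:" by a JSON object that holds its "api" and its "payload". drive_tool: Moves the arm, as the interface text tells. Its arguments: {"type":"object","properties":{"targets":{"type":"array"},"force":{"type":"number"}},"required":["targets"]}

```bash
mkdir -p pics
cat > h.py <<'E'
import numpy as np, cv2
from rig import sense, grab_frame, sign_off, grip_point_offset
from scipy.spatial.transform import Rotation as R
def ray(f,u,v):
    h=f["color"].shape[0]; F=h/2/np.tan(np.radians(f["vertical_fov"])/2)
    d=np.array([(u-f["cx"])/F,(v-f["cy"])/F]); p=d.copy()
    for _ in range(30): p=d/(1+f["k1"]*(p@p))
    T=np.array(f["world_from_camera"]); r=T[:3,:3]@np.array([p[0],p[1],1]); return T[:3,3],r/np.linalg.norm(r)
def plane(f,u,v,z):
    o,r=ray(f,u,v); return o+r*(z-o[2])/r[2]
def proj(f,P):
    T=np.array(f["world_from_camera"]); c=T[:3,:3].T@(np.array(P,float)-T[:3,3]); p=c[:2]/c[2]
    h=f["color"].shape[0]; F=h/2/np.tan(np.radians(f["vertical_fov"])/2)
    p=p*(1+f["k1"]*(p@p)); return p*F+[f["cx"],f["cy"]]
def two(f,a,g,b):
    o1,r1=ray(f,*a);o2,r2=ray(g,*b)
    s=np.linalg.lstsq(np.c_[r1,-r2],o2-o1,rcond=None)[0]
    p,q=o1+r1*s[0],o2+r2*s[1]; return (p+q)/2,np.linalg.norm(p-q)
E
python3 - <<'E'
from h import *
a=grab_frame("top");b=grab_frame("side")
for n,f in (("top",a),("side",b)):
    cv2.imwrite(f"pics/{n}0.png",f["color"]); T=np.array(f["world_from_camera"]);print(n,T.round(2).tolist(),f["vertical_fov"],f["k1"])
print(sense(),grip_point_offset)
E
```

```text
top [[-0.01, -0.98, 0.2, 364.03], [-1.0, 0.02, 0.01, 0.56], [-0.02, -0.2, -0.98, 968.89], [0.0, 0.0, 0.0, 1.0]] 53.50740490296961 -0.004068463666194503
side [[-0.91, -0.28, 0.31, 223.65], [-0.42, 0.63, -0.66, 739.2], [-0.01, -0.72, -0.69, 855.99], [0.0, 0.0, 0.0, 1.0]] 52.179090797024074 -0.09709610131834552
{'clock': 0.1, 'qpos': array([-1.34739754e+00,  3.53573065e-01,  1.63406028e+00, -2.15987484e-05,
        1.15520249e+00, -2.43169219e-03]), 'qvel': array([-2.03463219e-03,  3.04530331e-04, -3.14391946e-03, -9.14715382e-04,
        1.94671008e-04, -8.47729298e-05]), 'joint_efforts': array([-8.40348439e-04, -6.06358194e+01, -3.42821860e+01, -4.16262822e-06,
        3.95167837e-03, -1.58616723e-05]), 'eef_pos': array([ 139.84800955, -608.8063304 ,  303.24011418]), 'tcp_rot': array([-3.14034942e+00,  1.67262243e-05,  2.25839226e-01]), 'contact_force': array([-0.64918211,  0.18765252, -0.62150238]), 'wrist_torque': array([-0.02391709,  0.00295531, -0.05285499]), 'opening': 1.0015159365387774} 53.900000000000006
```

View pics/top0.png

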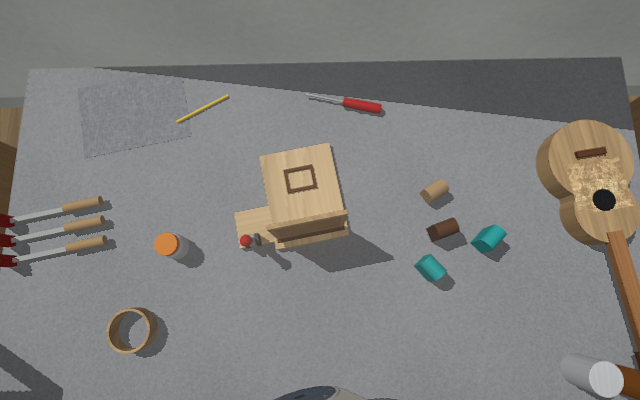

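View pics/side0.png

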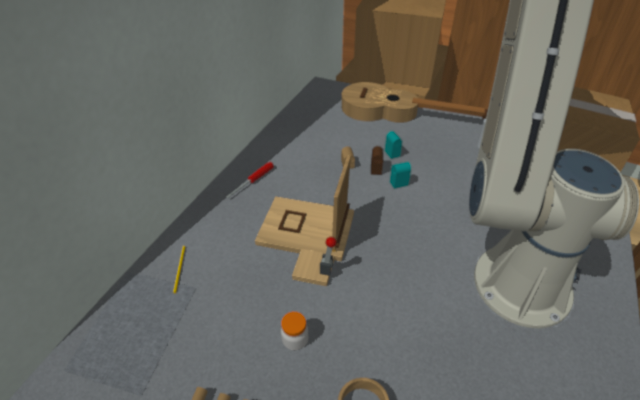

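The only dark brown block is at top (443,229) / side (377,160). The others that could be mistaken for it are the pale low block at top (434,191) and the turquoise look-alikes at (489,238) and (430,267). I'll check the choice in a close crop and measure.

Run:
```python
from h import *
a=cv2.imread("pics/top0.png");b=cv2.imread("pics/side0.png")
r=lambda i,x,y,w,h,s:cv2.resize(i[y:y+h,x:x+w],None,fx=s,fy=s,interpolation=cv2.INTER_CUBIC)
A=r(a,400,170,120,120,3.3);B=r(b,320,120,120,80,3.3);C=r(a,225,135,135,120,2.9);D=r(b,250,170,120,120,2.9)
o=np.zeros((760,800,3),np.uint8)
for im,x,y in((A,0,0),(B,400,0),(C,0,400),(D,400,400)):o[y:y+im.shape[0],x:x+im.shape[1]]=im[:760-y,:800-x]
cv2.imwrite("pics/crop0.png",cv2.resize(o,None,fx=.789,fy=.789))
# dark block masks
for n,im,(x,y,w,h) in (("top",a,(415,205,55,45)),("side",b,(365,140,22,40))):
    hsv=cv2.cvtColor(im[y:y+h,x:x+w],cv2.COLOR_BGR2HSV)
    m=((hsv[...,1]>80)&(hsv[...,2]<140)&(hsv[...,0]<25)).astype(np.uint8)
    c=max(cv2.findContours(m,0,2)[0],key=cv2.contourArea)
    print(n,cv2.contourArea(c),cv2.minAreaRect(c),(cv2.approxPolyDP(c,2,True)[:,0]+[x,y]).tolist())
```

```text
top 388.5 ((27.780818939208984, 24.082191467285156), (14.747183799743652, 30.196617126464844), 69.44395446777344) [[455, 220], [452, 218], [427, 229], [432, 241], [458, 231]]
side 222.0 ((12.0, 20.0), (26.0, 10.0), 90.0) [[375, 147], [372, 173], [380, 173], [381, 149]]
```

View pics/crop0.png

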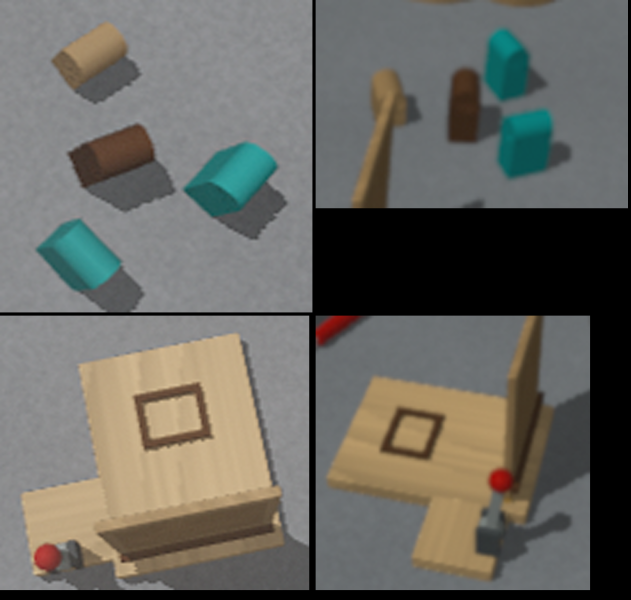

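The crop confirms it: the dark block stands upright and is the only round-topped dark one; the turquoise ones are look-alikes. Next I measure the block, pocket, knob and board edge.

```bash
cat > m.py <<'E'
from h import *
a=grab_frame("top");b=grab_frame("side")
def mask(f,roi,cond):
    x,y,w,h=roi; hsv=cv2.cvtColor(f["color"][y:y+h,x:x+w],cv2.COLOR_BGR2HSV).astype(int)
    m=cond(hsv[...,0],hsv[...,1],hsv[...,2]).astype(np.uint8)
    c=max(cv2.findContours(m,cv2.RETR_EXTERNAL,cv2.CHAIN_APPROX_NONE)[0],key=cv2.contourArea)[:,0]+[x,y]
    return c
red=lambda h,s,v:((h<8)|(h>172))&(s>150)
brown=lambda h,s,v:(h<25)&(s>80)&(v<140)
def rect(f,c,z):
    w=np.array([plane(f,u,v,z)[:2] for u,v in c],np.float32); return cv2.minAreaRect(w),w
E
python3 - <<'E'
from m import *
for n,f,k,p in (("top",a,(225,225,40,30),(275,155,55,45)),("side",b,(320,232,20,18),(272,205,38,32))):
    ck=mask(f,k,red); print(n,"knob",cv2.minEnclosingCircle(ck.astype(np.float32)))
    if n=="top": ka=cv2.minEnclosingCircle(ck.astype(np.float32))[0]
    else: kb=cv2.minEnclosingCircle(ck.astype(np.float32))[0]
    cp=mask(f,p,brown); r,_=rect(f,cp,26); print(n,"frame",r, cv2.approxPolyDP(cp,2,True)[:,0].tolist())
print("knob",two(a,ka,b,kb))
P=lambda f,u,v,z:plane(f,u,v,z).round(1)
q=[P(a,427,229,0),P(a,432,241.5,0)];print("base end",q,np.linalg.norm(q[0]-q[1]))
q=[P(a,454,218,70),P(a,458.5,231,62)];print("far rim",q)
print("plate far corners",P(a,260,157,20),P(a,330,143,20),"side",P(b,257,240,20),P(b,273,199,20))
# tall block side view
c=mask(b,(365,140,22,40),brown); print("side block", c[c[:,1].argmin()],c[c[:,1].argmax()], P(b,375,174,0))
E
```

```text
top knob ((244.77777099609375, 240.0833282470703), 5.228299617767334)
top frame ((622.526611328125, 59.22786331176758), (63.49006652832031, 73.96939849853516), 10.79843807220459) [[311, 164], [284, 170], [288, 193], [317, 188]]
side knob ((330.6428527832031, 241.7857208251953), 5.414560794830322)
side frame ((621.5143432617188, 61.09198760986328), (65.27389526367188, 80.54158020019531), 10.403667449951172) [[285, 210], [278, 229], [300, 232], [306, 214]]
knob (array([460.16883215, 170.18253015, 131.47201076]), np.float64(1.7771519636654707))
base end [array([ 497.2, -250.6,    0. ]), array([ 466.4, -260.7,    0. ])] 32.41373165804889
far rim [array([ 512. , -295.6,   70. ]), array([ 483. , -306.1,   62. ])]
plate far corners [682.5 159.8  20. ] [716.3 -16.3  20. ] side [678.8 158.4  20. ] [7.175e+02 4.000e-01 2.000e+01]
side block [375 147] [372 173] [ 484.4 -255.7   -0. ]
```

Emit:
{"api": "drive_tool", "payload": {"targets": [0.415,-0.244,0.08,0,0,-0.1,0.9,0.415,-0.244,0.08,0,0,-0.1,0.9,0.415,-0.244,0.08,0,0,-0.1,0.9,0.415,-0.244,0.08,0,0,-0.1,0.9,0.415,-0.244,0.08,0,0,-0.1,0.9,0.415,-0.244,0.08,0,0,-0.1,0.9,0.415,-0.244,0.08,0,0,-0.1,0.9,0.415,-0.244,0.08,0,0,-0.1,0.9,0.415,-0.244,0.08,0,0,-0.1,0.9,0.415,-0.244,0.08,0,0,-0.1,0.9,0.415,-0.244,0.08,0,0,-0.1,0.9,0.415,-0.244,0.08,0,0,-0.1,0.9]}}

```text
clock: 1.2
eef_pos: [491.6, -275.9, 223.3]
tcp_rot: [-3.141, -0.0, 0.327]
contact_force: [0.3, -0.1, -0.9]
opening: 0.898
```

```bash
cat >> h.py <<'E'
def goal(pos,rpy,s=None):
    s=s or sense(); R0=R.from_euler('xyz',s["tcp_rot"]); R1=R.from_euler('xyz',rpy)
    return (R0.inv().apply(np.array(pos)-s["eef_pos"])/1000).round(4),(R0.inv()*R1).as_rotvec().round(3)
E
python3 - <<'E'
from h import *
s=sense();print(s["eef_pos"],s["tcp_rot"]);print(goal([489.6,-278.3,105],[np.pi,0,.325]))
a=grab_frame("top");b=grab_frame("side")
r=lambda i,x,y,w,h,s:cv2.resize(i[y:y+h,x:x+w],None,fx=s,fy=s,interpolation=cv2.INTER_CUBIC)
Rb=R.from_euler('z',.325)
for f in(a,b):
    for p in [(sx*18,sy*25,z) for sx in(1,-1) for sy in(1,-1) for z in(0,62)]:
        u=proj(f,Rb.apply(p)+[489.6,-278.3,0]);cv2.circle(f["color"],tuple(int(round(k)) for k in u),0,(0,255,255),-1)
cv2.imwrite("pics/c1.png",np.hstack([r(a["color"],385,165,130,130,3),r(b["color"],310,90,130,130,3)]))
E
```

```text
[ 491.59549586 -275.91445327  223.34121218] [-3.14118106e+00 -3.64074297e-04  3.26744679e-01]
(array([-0.0027,  0.0017,  0.1183]), array([-0.   , -0.   ,  0.002]))
```

View pics/c1.png

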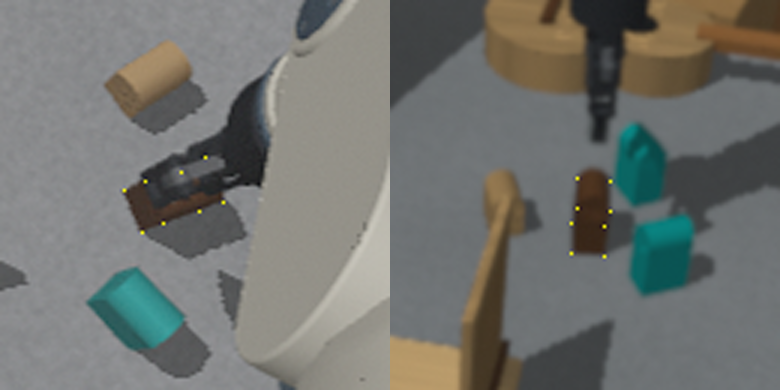

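The projected block corners match the block in both views (within a pixel). Descending and gripping.

Emit:
{"api": "drive_tool", "payload": {"targets": [-0.003,0.002,0.03,0,0,0,0.9,-0.003,0.002,0.06,0,0,0,0.9,-0.003,0.002,0.09,0,0,0,0.9,-0.003,0.002,0.11,0,0,0,0.9,-0.003,0.002,0.118,0,0,0,0.9,-0.003,0.002,0.118,0,0,0,0.9,-0.003,0.002,0.118,0,0,0,0.3,-0.003,0.002,0.118,0,0,0,0.3,-0.003,0.002,0.118,0,0,0,0.3,-0.003,0.002,0.118,0,0,0,0.3,-0.003,0.002,0.118,0,0,0,0.3,-0.003,0.002,0.118,0,0,0,0.3], "force": 40}}

```text
clock: 2.3
eef_pos: [488.4, -281.9, 107.5]
tcp_rot: [3.139, -0.002, 0.326]
contact_force: [-1.3, 0.0, 6.7]
opening: 0.583
```

Run:
```python
from h import *
s=sense();print(s);y=.187
print(goal([489,-278,215],[np.pi,0,y]),goal([622,60,215],[np.pi,0,y]),goal([622,60,126],[np.pi,0,y]))
```

```text
{'clock': 2.3, 'qpos': array([-5.26049567e-01,  5.17570202e-01,  1.90371342e+00, -1.63353022e-04,
        7.17596621e-01,  7.19040931e-01]), 'qvel': array([-3.45996439e-04, -9.90525754e-05, -2.30611088e-03,  2.32209664e-04,
       -1.36067042e-03,  6.36137730e-04]), 'joint_efforts': array([ 4.75625116e-01, -5.60295224e+01, -2.09081089e+01,  1.24548683e-01,
       -3.34935151e-01, -8.66612216e-03]), 'eef_pos': array([ 488.39047265, -281.86959863,  107.48906946]), 'tcp_rot': array([ 3.13948076e+00, -1.70548424e-03,  3.25830553e-01]), 'contact_force': array([-1.28984557,  0.03718611,  6.67170613]), 'wrist_torque': array([0.07244091, 0.16312819, 0.00122728]), 'opening': 0.5833039473675313}
(array([ 0.002 , -0.0032, -0.1075]), array([ 0.002, -0.002,  0.139])) (array([ 0.2362, -0.2809, -0.1077]), array([ 0.002, -0.002,  0.139])) (array([ 0.236 , -0.2811, -0.0187]), array([ 0.002, -0.002,  0.139]))
```

Emit:
{"api": "drive_tool", "payload": {"targets": [0,0,-0.02,0,0,0,0.3,0,0,-0.05,0,0,0.04,0.3,0,0,-0.08,0,0,0.09,0.3,0,0,-0.11,0,0,0.139,0.3,0,0,-0.115,0,0,0.139,0.3,0,0,-0.115,0,0,0.139,0.3]}}

```text
clock: 2.8
eef_pos: [488.7, -281.9, 223.7]
tcp_rot: [3.138, -0.004, 0.187]
contact_force: [-0.4, 0.1, -1.0]
opening: 0.582
```

Run:
```python
from h import *
s=sense();print(s["eef_pos"],s["tcp_rot"],s["contact_force"],s["opening"]);y=.187
print(goal([622,60,220],[np.pi,0,y]))
```

```text
[ 488.68005567 -281.9134357   223.68350309] [ 3.13811568 -0.00403509  0.18736215] [-0.4161061  0.1452216 -1.0392683] 0.5820658662047409
(array([ 0.1947, -0.3111,  0.0034]), array([ 0.003, -0.004,  0.   ]))
```

Emit:
{"api": "drive_tool", "payload": {"targets": [0.058,-0.034,0.0,0,0,0,0.3,0.115,-0.068,0.0,0,0,0,0.3,0.173,-0.1,0.0,0,0,0,0.3,0.185,-0.13,0,0,0,0,0.3,0.195,-0.165,0,0,0,0,0.3,0.197,-0.2,0,0,0,0,0.3,0.197,-0.235,0,0,0,0,0.3,0.196,-0.27,0.01,0.003,-0.004,0,0.3,0.195,-0.3,0.02,0.003,-0.004,0,0.3,0.195,-0.311,0.03,0.003,-0.004,0,0.3,0.195,-0.311,0.03,0.003,-0.004,0,0.3,0.195,-0.311,0.03,0.003,-0.004,0,0.3]}}

```text
clock: 3.8
eef_pos: [619.8, 62.0, 188.5]
tcp_rot: [-3.138, 0.008, 0.191]
contact_force: [-0.5, 0.3, -0.9]
opening: 0.584
```

Run:
```python
from h import *
s=sense();print(s["eef_pos"],s["tcp_rot"],s["contact_force"]);y=.187
print(goal([622,60,150],[np.pi,0,y]))
a=grab_frame("top");b=grab_frame("side")
r=lambda i,x,y,w,h,s:cv2.resize(i[y:y+h,x:x+w],None,fx=s,fy=s,interpolation=cv2.INTER_CUBIC)
Rb=R.from_euler('z',.187)
c=Rb.apply([0,0,0])
for p in [(sx*18,sy*25,z) for sx in(1,-1) for sy in(1,-1) for z in(0,62)]:
    u=proj(b,Rb.apply(p)+s["eef_pos"]-[0,0,107.5]);b["color"][tuple(int(round(k)) for k in u)[::-1]]=(0,255,255)
for sx in(1,-1):
  for sy in(1,-1):
    u=proj(b,Rb.apply([sx*22,sy*29,20])+[622,60,0]);b["color"][tuple(int(round(k)) for k in u)[::-1]]=(255,0,255)
cv2.imwrite("pics/c2.png",np.hstack([r(a["color"],220,100,160,160,2.4),r(b["color"],230,110,130,130,3)[:384]]))
```

```text
[619.76207949  62.00318589 188.47482861] [-3.13831091  0.00807131  0.19056897] [-0.45349826  0.26864396 -0.89100716]
(array([0.0021, 0.0025, 0.0385]), array([-0.003,  0.008,  0.004]))
```

View pics/c2.png

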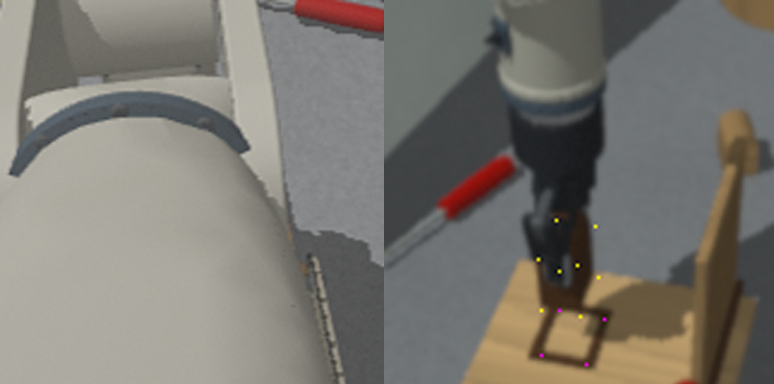

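The pocket corner marks (magenta) match the frame. The block seems a few mm off its predicted marks, partly because the arm was still settling, so I'll measure it properly now.

Run:
```python
from h import *
b=grab_frame("side");s=sense();print(s["eef_pos"],s["tcp_rot"])
Rb=R.from_euler('z',s["tcp_rot"][2])
im=b["color"]; x,y,w,h=270,160,80,80; k=7
o=cv2.resize(im[y:y+h,x:x+w],None,fx=k,fy=k,interpolation=cv2.INTER_CUBIC)
def ln(p,q,c):
    P=[tuple(int(round(v)) for v in (proj(b,t)-[x,y])*k+k/2) for t in (p,q)];cv2.line(o,*P,c,1)
B=lambda p:R.from_euler('xyz',s["tcp_rot"]).apply([p[0],-p[1],107.5-p[2]])+s["eef_pos"]
for z in(0,62):
    q=[B(p+(z,)) for p in((18,25),(-18,25),(-18,-25),(18,-25))]
    for i in range(4): ln(q[i],q[(i+1)%4],(0,255,255))
Rp=R.from_euler('z',.187)
for X,Y,z in((22,29,20),(30,37,26)):
    q=[Rp.apply([i*X,j*Y,z])+[622,60,0] for i,j in((1,1),(-1,1),(-1,-1),(1,-1))]
    for i in range(4): ln(q[i],q[(i+1)%4],(255,0,255))
cv2.imwrite("pics/c3.png",o)
```

```text
[621.49834506  59.63055641 190.52931898] [-3.13884333  0.00438076  0.1865356 ]
```

View pics/c3.png

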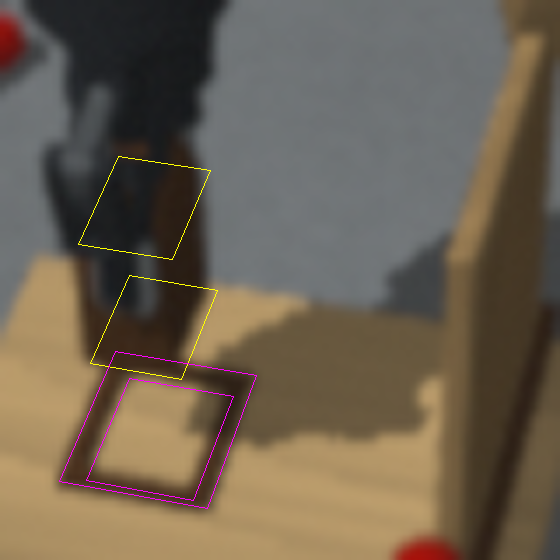

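Run:
```python
from h import *
print(goal([620.8,61.3,139],[np.pi,0,.187]))
```

```text
(array([-0.0002, -0.0016,  0.0515]), array([-0.003,  0.004, -0.   ]))
```

Emit:
{"api": "drive_tool", "payload": {"targets": [0,-0.002,0.015,-0.003,0.004,0,0.3,0,-0.002,0.03,-0.003,0.004,0,0.3,0,-0.002,0.045,-0.003,0.004,0,0.3,0,-0.002,0.051,-0.003,0.004,0,0.3,0,-0.002,0.051,-0.003,0.004,0,0.3,0,-0.002,0.051,-0.003,0.004,0,0.3,0,-0.002,0.051,-0.003,0.004,0,0.3]}}

```text
clock: 4.53
eef_pos: [621.5, 62.1, 140.8]
tcp_rot: [3.141, -0.001, 0.186]
contact_force: [0.3, -0.2, -0.1]
opening: 0.586
```

```bash
cat > v.py <<'E'
from h import *
import sys
b=grab_frame("side");s=sense();print(s["eef_pos"],s["tcp_rot"],s["contact_force"],s["opening"])
im=b["color"]; x,y,w,h=270,160,80,80; k=7
o=cv2.resize(im[y:y+h,x:x+w],None,fx=k,fy=k,interpolation=cv2.INTER_CUBIC)
def ln(p,q,c):
    P=[tuple(int(round(v)) for v in (proj(b,t)-[x,y])*k+k/2) for t in (p,q)];cv2.line(o,*P,c,1)
B=lambda p:R.from_euler('xyz',s["tcp_rot"]).apply([p[0],-p[1],107.5-p[2]])+s["eef_pos"]
for z in(0,62):
    q=[B(p+(z,)) for p in((18,25),(-18,25),(-18,-25),(18,-25))]
    for i in range(4): ln(q[i],q[(i+1)%4],(0,255,255))
Rp=R.from_euler('z',.187)
for X,Y,z in((22,29,20),(30,37,26)):
    q=[Rp.apply([i*X,j*Y,z])+[622,60,0] for i,j in((1,1),(-1,1),(-1,-1),(1,-1))]
    for i in range(4): ln(q[i],q[(i+1)%4],(255,0,255))
cv2.imwrite("pics/"+sys.argv[1],o)
E
python3 v.py c4.png
```

```text
[621.54690886  62.28267496 140.96789678] [ 3.14143683e+00 -1.69347479e-03  1.86265645e-01] [ 0.38425795  0.20821467 -0.86514449] 0.582791379085793
```

View pics/c4.png

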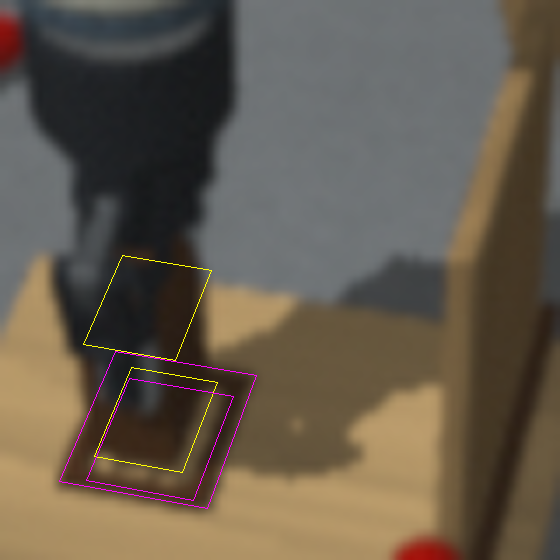

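The block hangs toward the pocket's far/left side in the picture: floor strips show at its right (200,430) and front (140,480). I'll shift it about 3 mm to −x and 2.5 mm to +y of the rest, then lower it while watching the force.

Emit:
{"api": "drive_tool", "payload": {"targets": [-0.003,-0.0025,0,0,0,0,0.3,-0.003,-0.0025,0.004,0,0,0,0.3,-0.003,-0.0025,0.007,0,0,0,0.3,-0.003,-0.0025,0.01,0,0,0,0.3,-0.003,-0.0025,0.01,0,0,0,0.3,-0.003,-0.0025,0.01,0,0,0,0.3]}}

```text
clock: 5.08
eef_pos: [618.3, 64.4, 132.8]
tcp_rot: [3.141, -0.002, 0.187]
contact_force: [-8.0, -3.3, 27.1]
opening: 0.582
```

```bash
python3 v.py c5.png
```

```text
[618.27605813  64.41864264 132.79193062] [ 3.14112028e+00 -2.24764387e-03  1.87109675e-01] [-7.81422361 -3.5968838  26.8726018 ] 0.5794174762750779
```

View pics/c5.png

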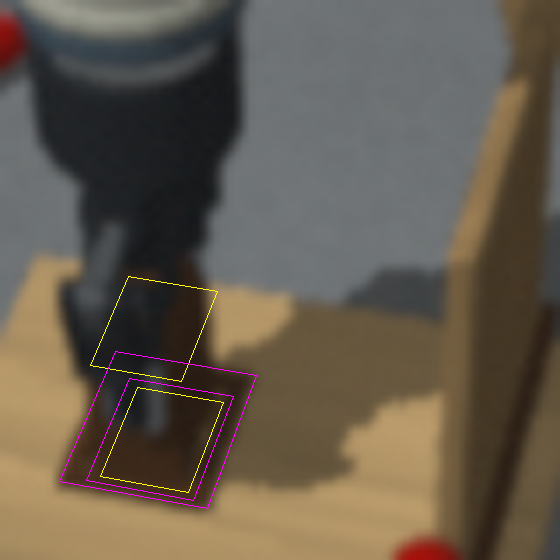

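Run:
```python
from h import *
s=sense();F=s["contact_force"];M=s["wrist_torque"];print(F,M)
# if about TCP: contact r=(x,y,-108): M=r x F
z=-107
# Mx=y Fz - z Fy ; My= z Fx - x Fz
y=(M[0]*1000+z*F[1])/F[2]; x=(z*F[0]-M[1]*1000)/F[2]
w=np.array([x,y,0]);print("world offs",x,y,"rest",R.from_euler('z',-.187).apply(w))
```

```text
[-7.81422361 -3.5968838  26.8726018 ] [-0.02705792  1.39919553  0.1507213 ]
world offs -20.95344577769796 13.314998306356397 rest [-18.11273316  16.97836763   0.        ]
```

Contact at about cleat height (27 N). The moment puts it on the block's +y side and the jaw position also says y is too far by about 3–5 mm. Lifting slightly, moving back 3.5 mm in y and lowering again.

Emit:
{"api": "drive_tool", "payload": {"targets": [0,0,-0.007,0,0,0,0.3,0,0,-0.007,0,0,0,0.3,0,0.0035,-0.007,0,0,0,0.3,0,0.0035,-0.007,0,0,0,0.3,0,0.0035,-0.003,0,0,0,0.3,0,0.0035,0,0,0,0,0.3,0,0.0035,0,0,0,0,0.3,0,0.0035,0,0,0,0,0.3]}}

```text
clock: 5.8
eef_pos: [617.8, 61.1, 129.2]
tcp_rot: [-3.141, 0.001, 0.187]
contact_force: [0.5, -0.4, -1.2]
opening: 0.579
```

Run:
```python
from h import *
s=sense();print(s["eef_pos"],s["tcp_rot"],s["contact_force"],s["wrist_torque"],s["opening"])
```

```text
[617.80982068  61.07184217 129.18976094] [-3.14146275e+00  9.83367516e-04  1.86748948e-01] [ 0.46245935 -0.38516974 -1.17345864] [-0.00167292 -0.0505878   0.01981949] 0.5791979696485171
```

No contact, and the bottom is now below cleat height: the block is in the pocket. Lowering to the floor.

Emit:
{"api": "drive_tool", "payload": {"targets": [0,0,0.002,0,0,0,0.3,0,0,0.003,0,0,0,0.3,0,0,0.0035,0,0,0,0.3,0,0,0.0035,0,0,0,0.3]}}

```text
clock: 6.13
eef_pos: [618.1, 61.1, 127.5]
tcp_rot: [3.142, -0.0, 0.187]
contact_force: [-3.1, 0.1, 10.5]
opening: 0.58
```

Floor contact is exactly at the expected height. Release and retreat upward.

Emit:
{"api": "drive_tool", "payload": {"targets": [0,0,0,0,0,0,0.9,0,0,0,0,0,0,0.9,0,0,0,0,0,0,0.9,0,0,0,0,0,0,0.9,0,0,-0.02,0,0,0,0.9,0,0,-0.05,0,0,0,0.9,0,0,-0.085,0,0,0,0.9,0,0,-0.12,0,0,0,0.5,0,0,-0.155,0,0,0,0,0,0,-0.19,0,0,0,0,0,0,-0.19,0,0,0,0,0,0,-0.19,0,0,0,0]}}

```text
clock: 7.13
eef_pos: [619.0, 61.2, 318.8]
tcp_rot: [3.141, -0.005, 0.187]
contact_force: [-1.1, 0.5, -0.7]
opening: 0.194
```

Run:
```python
from h import *
b=grab_frame("side");s=sense();print(s["eef_pos"],s["tcp_rot"])
im=b["color"]; x,y,w,h=250,140,110,130; k=5
o=cv2.resize(im[y:y+h,x:x+w],None,fx=k,fy=k,interpolation=cv2.INTER_CUBIC);cv2.imwrite("pics/c6.png",o[:600])
```

```text
[618.07062188  61.05067967 316.69853646] [ 3.14146594e+00 -1.05237279e-03  1.86813184e-01]
```

View pics/c6.png

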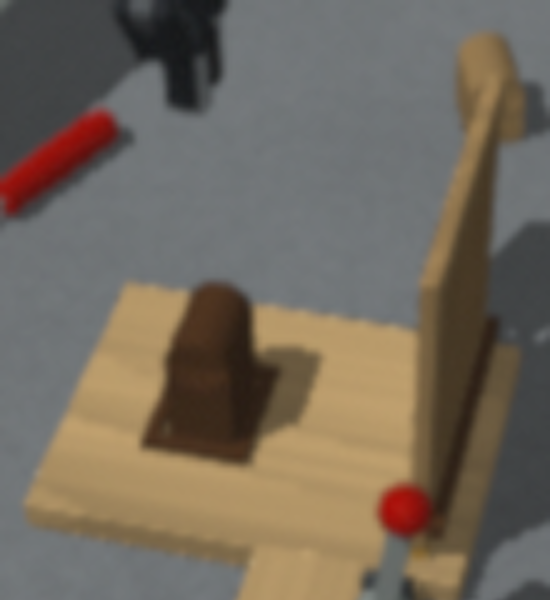

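The block stands upright inside the frame. Now the board angle from its near top corner, side pixel ≈ (335.5,196.5), and board-push waypoints.

Run:
```python
from h import *
b=grab_frame("side"); y=.187; ex=np.array([np.cos(y),np.sin(y),0]);ey=np.array([-np.sin(y),np.cos(y),0]);ez=np.array([0,0,1])
H=np.array([622,60,0])-130*ex+30*ez; print("hinge",H)
for uv,l in(((335.5,196.5),80),((347.5,157),-80)):
    o,r=ray(b,*uv); t=((H+l*ey-o)@ey)/(r@ey); p=o+r*t-H; print(p@ex,p[2],np.arctan2(p[2],p@ex),np.hypot(p@ex,p[2]))
s=sense()
K=np.array([460.2,170.2,131.5])-H;print("knob rest",K@ex,K@ey,K[2]+30)
# waypoints for TCP: behind the board
def tcp(x,z,l=0,c=0): return H+x*ex+l*ey+(z-30+73)*ez
for n,p in {"up":tcp(126,290),"lat":tcp(126,290),"behind_hi":tcp(-90,240),"behind":tcp(-90,165)}.items(): print(n,p,goal(p,[np.pi,0,y]))
th0=1.5
for th in (1.6,1.4,1.2,1.0,.8,.65,.55,.5):
    d=155; n=np.array([-np.sin(th),np.cos(th)]);q=d*np.array([np.cos(th),np.sin(th)])+10*n
    x=q[0]-11;z=q[1]+30   # fingertip +x lower corner on face; tool half width 11
    print(th,"tip rest x,z",x.round(1),z.round(1))
```

```text
hinge [494.26636905  35.83143521  30.        ]
-6.387379487248032 191.40851615380632 1.604154352015298 191.5150612169081
-3.5777727350491664 182.9674912314964 1.5903479794467312 183.00246803060165
knob rest -8.49173575714001 138.35938394982293 131.5
up [618.06973443  59.25635185 363.        ] (array([ 0.0001,  0.0018, -0.0475]), array([-0.   ,  0.001, -0.   ]))
lat [618.06973443  59.25635185 363.        ] (array([ 0.0001,  0.0018, -0.0475]), array([-0.   ,  0.001, -0.   ]))
behind_hi [405.83539377  19.0993519  313.        ] (array([-0.2158,  0.0019,  0.0027]), array([-0.   ,  0.001, -0.   ]))
behind [405.83539377  19.0993519  238.        ] (array([-0.2157,  0.0019,  0.0777]), array([-0.   ,  0.001, -0.   ]))
1.6 tip rest x,z -25.5 184.6
1.4 tip rest x,z 5.5 184.4
1.2 tip rest x,z 35.8 178.1
1.0 tip rest x,z 64.3 165.8
0.8 tip rest x,z 89.8 148.2
0.65 tip rest x,z 106.3 131.8
0.55 tip rest x,z 115.9 119.5
0.5 tip rest x,z 120.2 113.1
```

Emit:
{"api": "drive_tool", "payload": {"targets": [0,0.002,-0.035,0,0,0,0,-0.035,0.002,-0.035,0,0,0,0,-0.07,0.002,-0.035,0,0,0,0,-0.105,0.002,-0.035,0,0,0,0,-0.14,0.002,-0.035,0,0,0,0,-0.175,0.002,-0.035,0,0,0,0,-0.21,0.002,-0.03,0,0,0,0,-0.21,0.002,0,0,0,0,0,-0.21,0.002,0.03,0,0,0,0,-0.21,0.002,0.058,0,0,0,0,-0.21,0.002,0.058,0,0,0,0,-0.21,0.002,0.058,0,0,0,0]}}

```text
clock: 8.23
eef_pos: [410.7, 20.0, 256.8]
tcp_rot: [-3.141, 0.005, 0.187]
contact_force: [1.0, -0.4, 0.3]
opening: 0.001
```

```bash
cat >> h.py <<'E'
Y=.187; ex=np.array([np.cos(Y),np.sin(Y),0]);ey=np.array([-np.sin(Y),np.cos(Y),0]);ez=np.array([0,0,1])
H=np.array([494.3,35.8,0])
def st():
    s=sense(); p=s["eef_pos"]-H; print("t",s["clock"],"tip rest x,y,z",(p@ex).round(1),(p@ey).round(1),(p[2]-73).round(1),"rot",s["tcp_rot"].round(3),"F",s["contact_force"].round(1),"open",round(s["opening"],3))
E
python3 -c "
from h import *
st()"
```

```text
t 8.2333 tip rest x,y,z -85.1 0.0 183.8 rot [-3.141  0.005  0.187] F [ 1.  -0.4  0.3] open 0.001
```

Emit:
{"api": "drive_tool", "payload": {"targets": [0.025,0,0,0,0,0,0,0.045,0,0,0,0,0,0,0.06,0,0,0,0,0,0,0.075,0,0,0,0,0,0,0.09,0,0,0,0,0,0,0.105,0,0.003,0,0,0,0,0.12,0,0.007,0,0,0,0,0.134,0,0.012,0,0,0,0,0.148,0,0.019,0,0,0,0,0.148,0,0.019,0,0,0,0,0.148,0,0.019,0,0,0,0]}}

```text
clock: 9.15
eef_pos: [557.9, 47.7, 240.0]
tcp_rot: [3.142, 0.0, 0.187]
contact_force: [-0.3, 0.9, 0.6]
opening: 0.001
```

```bash
python3 -c "
from h import *
st()
b=grab_frame('side');im=b['color'][110:270,230:390];cv2.imwrite('pics/c7.png',cv2.resize(im,None,fx=3.5,fy=3.5))"
```

```text
t 9.15 tip rest x,y,z 64.7 -0.2 167.0 rot [3.142 0.    0.187] F [-0.3  0.9  0.6] open 0.001
```

View pics/c7.png

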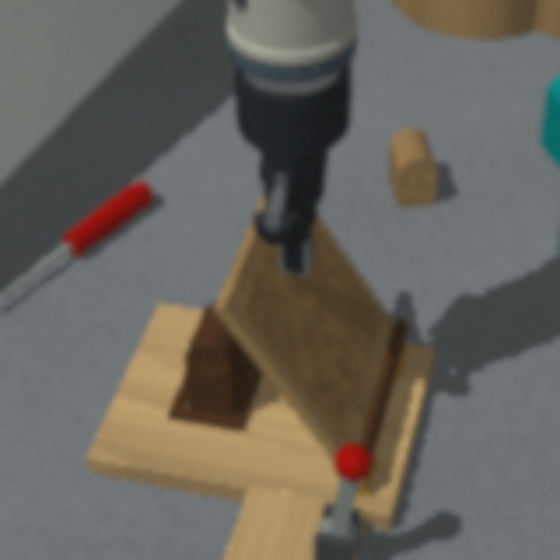

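Emit:
{"api": "drive_tool", "payload": {"targets": [0.009,0,0.005,0,0,0,0,0.017,0,0.011,0,0,0,0,0.025,0,0.018,0,0,0,0,0.031,0,0.023,0,0,0,0,0.037,0,0.029,0,0,0,0,0.042,0,0.034,0,0,0,0,0.046,0,0.039,0,0,0,0,0.05,0,0.044,0,0,0,0,0.052,0,0.047,0,0,0,0,0.052,0,0.047,0,0,0,0,0.052,0,0.047,0,0,0,0]}}

```text
clock: 10.12
eef_pos: [608.2, 57.2, 191.8]
tcp_rot: [-3.141, 0.001, 0.187]
contact_force: [-0.4, 0.0, 0.4]
opening: 0.003
```

```bash
python3 -c "
from h import *
st()"
```

```text
t 10.1167 tip rest x,y,z 115.9 -0.1 118.8 rot [-3.141e+00  1.000e-03  1.870e-01] F [-0.4  0.   0.4] open 0.003
```

Emit:
{"api": "drive_tool", "payload": {"targets": [0,0,0.002,0,0,0,0,0,0,0.004,0,0,0,0,0,0,0.005,0,0,0,0,0,0,0.006,0,0,0,0,0,0,0.006,0,0,0,0]}}

```text
clock: 10.53
eef_pos: [608.6, 57.2, 186.4]
tcp_rot: [3.142, -0.0, 0.187]
contact_force: [0.3, -0.3, 1.5]
opening: -0.005
```

```bash
python3 -c "
from h import *
st()"
```

```text
t 10.5333 tip rest x,y,z 116.3 -0.2 113.4 rot [ 3.142 -0.     0.187] F [ 0.3 -0.3  1.5] open -0.005
```

Emit:
{"api": "drive_tool", "payload": {"targets": [0,0,0.001,0,0,0,0,0,0,0.002,0,0,0,0,0,0,0.003,0,0,0,0,0,0,0.003,0,0,0,0]}}

```text
clock: 10.87
eef_pos: [608.9, 57.3, 184.0]
tcp_rot: [3.142, -0.001, 0.187]
contact_force: [-0.9, -0.1, 6.6]
opening: -0.002
```

```bash
python3 -c "
from h import *
st()"
```

```text
t 10.8667 tip rest x,y,z 116.6 -0.2 111.0 rot [ 3.142e+00 -1.000e-03  1.870e-01] F [-0.9 -0.1  6.6] open -0.002
```

Emit:
{"api": "drive_tool", "payload": {"targets": [0,0,0.001,0,0,0,0,0,0,0.002,0,0,0,0,0,0,0.002,0,0,0,0,0,0,0.002,0,0,0,0]}}

```text
clock: 11.2
eef_pos: [609.0, 57.3, 183.6]
tcp_rot: [3.141, -0.001, 0.187]
contact_force: [-6.8, -1.5, 22.0]
opening: 0.004
```

```bash
python3 -c "
from h import *
st()"
```

```text
t 11.2 tip rest x,y,z 116.7 -0.2 110.6 rot [ 3.141e+00 -1.000e-03  1.870e-01] F [-6.8 -1.5 22. ] open 0.004
```

Firm contact (22 N, tip height matches about 0.51 rad): the board rests on the block. Now over to behind the lever knob (rest x −8.5, y 138.4, z 131.5).

Emit:
{"api": "drive_tool", "payload": {"targets": [0,0,-0.03,0,0,0,0,0,0,-0.06,0,0,0,0,-0.01,-0.005,-0.09,0,0,0,0,-0.04,-0.02,-0.1,0,0,0,0,-0.07,-0.035,-0.1,0,0,0,0,-0.105,-0.05,-0.1,0,0,0,0,-0.14,-0.065,-0.1,0,0,0,0,-0.17,-0.085,-0.1,0,0,0,0,-0.187,-0.112,-0.1,0,0,0,0,-0.192,-0.138,-0.1,0,0,0,0,-0.192,-0.138,-0.1,0,0,0,0,-0.192,-0.138,-0.1,0,0,0,0]}}

```text
clock: 12.2
eef_pos: [393.7, 157.9, 281.4]
tcp_rot: [3.141, 0.0, 0.19]
contact_force: [1.0, -1.0, -0.3]
opening: 0.002
```

Run:
```python
from h import *
st()
b=grab_frame('side');im=b['color'][130:290,230:390];cv2.imwrite('pics/c8.png',cv2.resize(im,None,fx=3.5,fy=3.5))
p1,p2=(330.6,241.8),None
x,y,w,h=300,225,60,40
hsv=cv2.cvtColor(b["color"][y:y+h,x:x+w],cv2.COLOR_BGR2HSV);m=(((hsv[...,0]<8)|(hsv[...,0]>172))&(hsv[...,1]>150)).astype(np.uint8)
c=max(cv2.findContours(m,0,1)[0],key=cv2.contourArea)[:,0]+[x,y];c0=cv2.minEnclosingCircle(c.astype(np.float32));print(c0)
o,r=ray(b,*c0[0]);t=((H+138*ey-o)@ey)/(r@ey);p=o+r*t-H;print("knob rest",p@ex,p@ey,p[2])
```

```text
t 12.2 tip rest x,y,z -76.2 138.7 208.4 rot [3.141 0.    0.19 ] F [ 1.  -1.  -0.3] open 0.002
((330.5882263183594, 241.19117736816406), 5.379823684692383)
knob rest -9.196705214441542 137.99999999999997 132.9713203894995
```

View pics/c8.png

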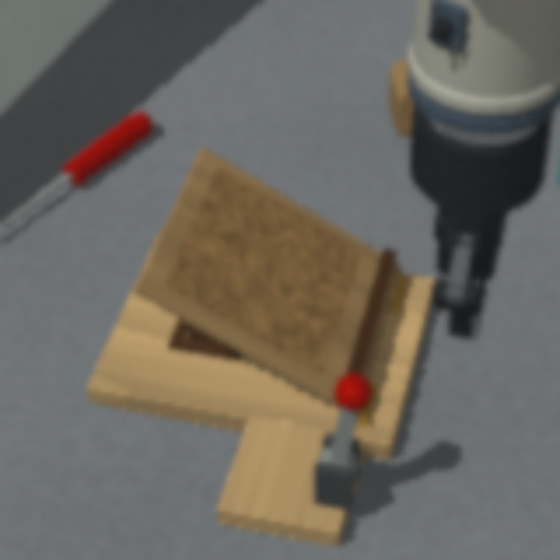

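The board rests on the block. Lowering behind the knob and pushing it over.

Emit:
{"api": "drive_tool", "payload": {"targets": [0,0,0.035,0,0,0,0,0,0,0.065,0,0,0,0,0.005,0,0.086,0,0,0,0,0.025,0,0.086,0,0,0,0,0.042,0,0.086,0,0,0,0,0.056,0,0.087,0,0,0,0,0.069,0,0.088,0,0,0,0,0.081,0,0.092,0,0,0,0,0.093,0,0.096,0,0,0,0,0.103,0,0.102,0,0,0,0,0.113,0,0.108,0,0,0,0,0.113,0,0.108,0,0,0,0]}}

```text
clock: 13.25
eef_pos: [506.5, 178.1, 171.9]
tcp_rot: [3.141, 0.001, 0.186]
contact_force: [0.6, -0.4, -0.7]
opening: 0.0
```

```bash
cat > k.py <<'E'
from h import *
st()
b=grab_frame('side');x,y,w,h=270,225,90,60
hsv=cv2.cvtColor(b["color"][y:y+h,x:x+w],cv2.COLOR_BGR2HSV);m=(((hsv[...,0]<8)|(hsv[...,0]>172))&(hsv[...,1]>150)).astype(np.uint8)
c=max(cv2.findContours(m,0,1)[0],key=cv2.contourArea)[:,0]+[x,y];c0=cv2.minEnclosingCircle(c.astype(np.float32));print(c0)
o,r=ray(b,*c0[0]);t=((H+138*ey-o)@ey)/(r@ey);p=o+r*t-H;print("knob rest",p@ex,p[2],"theta",np.arctan2(p@ex,p[2]-45),np.hypot(p@ex,p[2]-45))
E
python3 k.py
```

```text
t 13.25 tip rest x,y,z 38.5 137.5 98.9 rot [3.141e+00 1.000e-03 1.860e-01] F [ 0.6 -0.4 -0.7] open 0.0
((301.0, 243.0), 4.472236156463623)
knob rest 62.967223309169704 106.54996569707441 theta 0.7967796957467919 88.05265179753465
```

Emit:
{"api": "drive_tool", "payload": {"targets": [-0.006,0,-0.015,0,0,0,0,-0.006,0,-0.033,0,0,0,0,0.015,0,-0.035,0,0,0,0,0.035,0,-0.033,0,0,0,0,0.036,0,-0.022,0,0,0,0,0.036,0,-0.014,0,0,0,0,0.036,0,-0.006,0,0,0,0,0.036,0,0.002,0,0,0,0,0.036,0,0.008,0,0,0,0,0.036,0,0.013,0,0,0,0,0.036,0,0.013,0,0,0,0]}}

```text
clock: 14.22
eef_pos: [539.3, 184.5, 159.2]
tcp_rot: [3.141, 0.002, 0.187]
contact_force: [0.7, 0.8, 1.2]
opening: -0.001
```

```bash
python3 k.py
```

```text
t 14.2167 tip rest x,y,z 71.9 137.8 86.2 rot [3.141e+00 2.000e-03 1.870e-01] F [0.7 0.8 1.2] open -0.001
((293.73077392578125, 249.73077392578125), 4.623484134674072)
knob rest 82.72081342355305 75.54443874879871 theta 1.2170786148086008 88.1799053749401
```

Nearly over. Pressing slowly to the stop.

Emit:
{"api": "drive_tool", "payload": {"targets": [0.003,0,0.002,0,0,0,0,0.004,0,0.004,0,0,0,0,0.004,0,0.005,0,0,0,0,0.004,0,0.005,0,0,0,0]}}

```text
clock: 14.6
eef_pos: [543.3, 185.3, 156.2]
tcp_rot: [3.141, 0.003, 0.187]
contact_force: [-9.3, -2.0, 20.6]
opening: 0.001
```

```bash
python3 k.py
```

```text
t 14.6 tip rest x,y,z 75.9 137.8 83.2 rot [3.141e+00 3.000e-03 1.870e-01] F [-9.3 -2.  20.6] open 0.001
((292.7631530761719, 251.13157653808594), 4.325031757354736)
knob rest 85.5377456961436 69.29753460320865 theta 1.2940302031979387 88.92174158535276
```

At the stop (20 N, tip height as computed). Retreating and checking.

Emit:
{"api": "drive_tool", "payload": {"targets": [0,0,-0.02,0,0,0,0,0,0,-0.055,0,0,0,0,0,0,-0.09,0,0,0,0,0,0,-0.125,0,0,0,0,-0.03,-0.02,-0.16,0,0,0,0,-0.06,-0.05,-0.18,0,0,0,0,-0.08,-0.085,-0.18,0,0,0,0,-0.08,-0.12,-0.18,0,0,0,0,-0.08,-0.12,-0.18,0,0,0,0,-0.08,-0.12,-0.18,0,0,0,0]}}

```text
clock: 15.48
eef_pos: [442.5, 290.2, 335.3]
tcp_rot: [-3.142, 0.0, 0.19]
contact_force: [0.8, -0.4, 0.1]
opening: -0.003
```

```bash
python3 k.py
python3 - <<'E'
from h import *
b=grab_frame('side');a=grab_frame('top')
o=np.hstack([cv2.resize(b['color'][100:360,200:440],(369,400)),cv2.resize(a['color'][110:310,140:520],(421,222)).repeat(1,0) if 0 else np.vstack([cv2.resize(a['color'][110:310,140:520],(421,222)),np.zeros((178,421,3),np.uint8)])])
cv2.imwrite('pics/c9.png',o)
E
```

```text
t 15.4833 tip rest x,y,z -3.6 259.6 262.3 rot [-3.142  0.     0.19 ] F [ 0.8 -0.4  0.1] open -0.003
((293.6538391113281, 249.88461303710938), 4.73728084564209)
knob rest 82.95257130799209 74.88340562016856 theta 1.225022201570971 88.17112349327887
```

View pics/c9.png

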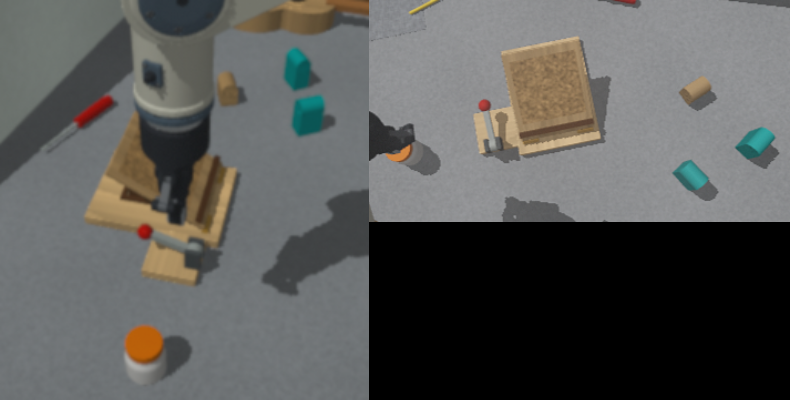

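The knob stays over. With the roughly 2–3 mm camera bias taken out it sits at about 1.25 rad. Fingertip contact height and the 20 N reaction also say it reached the stop. The board is on the block, the jar and pale block are where they were, and the gripper is clear.

```bash
python3 -c "
from rig import sign_off;print(sign_off())"
```

```text
the job is handed in; nothing more can be done
None
```

The work rest is set to its steep angle and the job is handed in, at about 15.5 s on the robot's clock. I stood the tall dark block in the pocket, folded the board down onto it, and threw the lever over to its stop.

- **Block:** It touched the pocket floor at the expected height and stood upright inside the frame in the picture. My first lowering landed on a cleat with 27 N, so I lifted, shifted about 3.5 mm and lowered again without trouble.
- **Board:** It stopped firmly, with 22 N back on the fingertip, within about 2 mm of the height expected for 0.51 rad. It stayed down after I let go.
- **Lever:** It stopped with 20 N back at the fingertip. The last picture put it at 1.225 rad, slightly short of 1.25. The measured arm length also came out 3 mm too long (88 against 85 mm). Corrected for that camera bias the angle is about 1.25, which agrees with the contact height.
- **Everything else:** The glue jar, the pale block and the turquoise look-alikes look unmoved, and the gripper was clear with about zero force. The pale block and jar I judged only by eye in the last picture.

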